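# Snap the price-card holder into the clips of the sweets stand

## Robot

A 6-joint arm with a two-finger parallel gripper is mounted at the origin on the work surface. World frame = base frame: x ahead of the robot, y to its left, z up, the work surface at z = 0. Lengths are in m, angles in rad, forces in N, time in s.
With the tool pointing down it reaches from about 0.275 to 0.725 m from the base axis. Payload 5.6 kg.
Tool frame: the origin (TCP) lies between the finger pads; the fingertips stand 14 mm ahead of it and the grasp point (between the pads) lies 5 mm behind it; y points along the fingers, x is the direction in which the jaws open and shut, and the axes are right-handed (so a half turn about y gives the same grasp; the last joint's range is limited). The gripper opens to 85 mm and grips with 20 to 120 N. Pads are 22 mm wide; open, the fingers measure 114 mm over their backs; the gripper's body (76 mm by 85 mm) begins 54 mm behind the grasp point. The pads swing forward as they close: fully open they stand 13 mm farther back than shut.
Start: joints at [1.48, 0.255, 0.108, 0, -1.424, -0.285], TCP at [0.202, 0.512, 0.216] pointing down, gripper open.
Joint ranges: [-2.95, 2.95], [-1.21, 1.97], [-1.09, 1.5], [-2.87, 1.71], [-2.94, -0.07], [-3.05, 3.05]. Speed limits (rad/s): [2.57, 2.57, 3.14, 3.14, 3.14, 3.14].

## Interface

Orientations are given as [roll, pitch, yaw] about the fixed x, y, z axes, in that order (R = Rz(yaw) Ry(pitch) Rx(roll)).
In Python, from workcell import readout, imaging, workorder gives the robot as it stands.
- The arm moves only by the tool step_arm, never from a script. Its argument "rows" is text: rows parted by semicolons, each of 5 numbers parted by spaces: the finger opening in mm, from 0 to 85.4, then the shift along the world's x, y, z in mm, then the turn about the world's z in degrees. A call has 1 to 20 rows; each row is the pose to reach, as a shift and turn from the pose measured when the call began; what a row does not reach only later rows make up. A row lasts 1/10 s, in which the tool goes at most 50 mm and 8.59 degrees, less where a joint would pass 70% of its speed; a pose out of reach is approached as far as the arm can. A call with a gripper value outside its range is refused whole. The fingers move at their own pace and stop on an object; "grip_force" is the grip in N (left out, the last holds). Time passes only in rows, so rows that repeat a pose let the fingers close. It gives the time, the measured TCP pose, the force and the opening at its end, in the units of the state.
- readout.get_obs(): the state, without advancing time (a new reading comes with each control period).
- imaging.grab_frame(name): name is "side" or "top" or "wrist"; returns a dict with "img" (420x560x3 uint8, red, green, blue), "K" (3x3 intrinsics, pixels), "xyz" and "rotation" of the camera in the world; the wrist camera has in their place "T_tool_cam" (4x4, takes a point from camera to tool coordinates, whose origin is the TCP and whose axes are the tool frame's). Camera axes: x right, y up, looking along -z (the intrinsics and any distortion apply to the point x, -y, -z); pixel columns grow to the right and rows downward; lengths in m; the calibration is good to about 2 mm. A picture is of the moment at which its call begins: read the wrist's pose just before it. There is no depth.
- workorder.job_done(): hands the job in, once; it reports no verdict.
The state is a dict: "t": time; "q": joint angles; "qd": joint speeds; "effort": joint torques, N m; "eef_pos": TCP position; "ee_rot": TCP orientation; "force": force on the tool from outside, world axes, zero at the start; "ft_torque": the same for the moment, N m; "opening": finger opening in m.
Only numpy, scipy, OpenCV 4.12 (cv2) and the standard library are available. Lean on these libraries where they do the work, as an engineer would, in place of code of your own. Each camera call takes 0.05 s, during which the arm holds its last target.

## Task

The sweets stand is missing its price-card holder. Take the longer of the two wooden holders, press it gently straight down between the stand's two spring clips until it is fully home and both clips have snapped shut over its ends, then give it a gentle tug upwards to make sure that both clips hold it, and let go. Do not force it, and leave the other holder and the goods around it where they are.

Things in the scene. Friction and masses are not known exactly. Their poses are not given: they have to be found in the camera images.
- long_holder: wooden price-card holder: crossbar 160 mm long (y), 16 wide (x), 20 tall; upright central card plate on top to grip, 50 wide (y), 10 thick (x), 20 to 56 mm above the underside. Each crossbar end is chamfered: it leans in 6 mm from 14 mm height down to the underside. Same either way round. Stands on the counter; origin: centre of underside, z up. 60 to 130 g; the one that fits
- short_holder: wooden price-card holder: crossbar 110 mm long (y), 16 wide (x), 20 tall; upright central card plate on top to grip, 50 wide (y), 10 thick (x), 20 to 56 mm above the underside. Each crossbar end is chamfered: it leans in 6 mm from 14 mm height down to the underside. Same either way round. Stands on the counter; origin: centre of underside, z up. Too short; leave alone
- stand: fixed wooden stand; origin on the counter under the middle between its clips, y from right to left clip, z up. Footboard 50 x 200 x 12 mm, 36 mm high sweets bin 30 to 170 mm to +x. Over the footboard a rail 26 mm deep carries the clips; its flat rubber top (gives 1 mm per 10 N) is the seat. Rail and clips were set by hand: seat 30 to 60 mm above the counter, differs each time, not measured: find it by feel or see it
- left_clip (a joint): spread of the steel clip at the rail's +y end, rad: 0 shut, about 0.1 as the holder passes. Each clip: leaf hinged 4 mm below the seat, 84.5 mm from the middle, inner face 83 mm from it; at its top a round bead along x (radius 4, 32 long), centre 26 mm above the seat, 81 mm from the middle. Beads stand 154 mm apart; with the holder home they close 2 mm above the crossbar's ends
- right_clip (a joint): the same for the clip at the -y end. Pressing the chamfered ends down on the beads spreads the springy clips (5 to 10 N in all) until they snap shut. More than 25 N between holder and stand damages it. Snapped in, the holder stands a tug of over 10 N; a gentle tug of 4 to 6 N (fingers rise 2 to 5 mm) brings its ends up against both beads
- jar: amber sweets jar, 80 mm across, 110 mm tall, origin under its centre; leave alone
- tin: paper-labelled tin, 68 mm across, 75 mm tall, origin under its centre; leave alone

How it is judged:
By the outcome, as a careful person would: the job done as asked, in the order asked, and still so for the second after the job is handed in, with the robot touching nothing.
It also fails if it takes over 50 s, if anything falls off the work surface, if the arm or the gripper's body presses on something with over 40 N, if the wrist force passes 120 N, or if a joint passes its speed limit or range.

## Working session

There is one attempt and no reset: what is moved stays moved. The work goes in short steps, Python scripts to look and compute and a tool call to move; the robot and the scene stay as the last step left them, time stands still between calls to the robot, and variables do not carry over. Pictures are saved under pics/ and viewed, and the job is handed in when it is done.

Besides the shell and the picture viewer there is one more tool, called after ">>>" as name(argument=value, ...) on one line, values as JSON. step_arm: Moves the arm, as the interface text tells. Its arguments: {"type":"object","properties":{"rows":{"type":"string"},"grip_force":{"type":"number"}},"required":["rows"]}

```bash
mkdir -p pics; ls
python3 - <<'E'
from workcell import readout, imaging
import cv2,pickle
o=readout.get_obs();print(o)
d={}
for n in("side","top","wrist"):
    f=imaging.grab_frame(n);d[n]=f
    cv2.imwrite(f"pics/{n}0.png",f["img"][:,:,::-1]);print(n,{k:v for k,v in f.items() if k!="img"})
pickle.dump((o,d),open("f0.pkl","wb"))
E
```

```text
pics
{'t': 0.0, 'q': array([ 1.47959900e+00,  2.55737572e-01,  1.07005074e-01, -5.19024642e-04,
       -1.42388298e+00, -2.84619456e-01]), 'qd': array([0.00254357, 0.00162014, 0.00019483, 0.00113811, 0.00118512,
       0.00047175]), 'effort': array([ 5.51224348e-04, -3.86625195e+01,  2.37944394e+01,  5.36516637e+00,
       -6.02007625e-03,  2.94299241e-06]), 'eef_pos': array([0.20159573, 0.51115761, 0.21539424]), 'ee_rot': array([-1.57077816e+00, -1.89011507e-03, -1.94668957e+00]), 'force': array([-0.21251756,  0.14786737,  0.5157229 ]), 'ft_torque': array([-0.05330703,  0.01126884, -0.00526662]), 'opening': 0.08559590712702728}
side {'K': array([[513.83110638,   0.        , 280.00988231],
       [  0.        , 513.83110638, 211.27504805],
       [  0.        ,   0.        ,   1.        ]]), 'xyz': array([-0.08829407, -0.62215398,  0.91478951]), 'rotation': array([ 0.83414152,  0.01535363, -0.72284766])}
top {'K': array([[513.82755987,   0.        , 278.19835038],
       [  0.        , 513.82755987, 211.4092823 ],
       [  0.        ,   0.        ,   1.        ]]), 'xyz': array([0.38840088, 0.05672166, 1.17856681]), 'rotation': array([ 0.10901304,  0.01783104, -1.56753032])}
wrist {'K': array([[344.09955106,   0.        , 274.61678432],
       [  0.        , 344.09955106, 206.50330739],
       [  0.        ,   0.        ,   1.        ]]), 'T_tool_cam': array([[ 9.99999996e-01, -8.24282382e-06, -9.22848723e-05,
        -1.12321930e-05],
       [-8.64633525e-05,  2.74902656e-01, -9.61472060e-01,
        -1.57878825e-01],
       [ 3.32946013e-05,  9.61472064e-01,  2.74902654e-01,
         6.87083020e-02],
       [ 0.00000000e+00,  0.00000000e+00,  0.00000000e+00,
         1.00000000e+00]])}
```

View pics/side0.png

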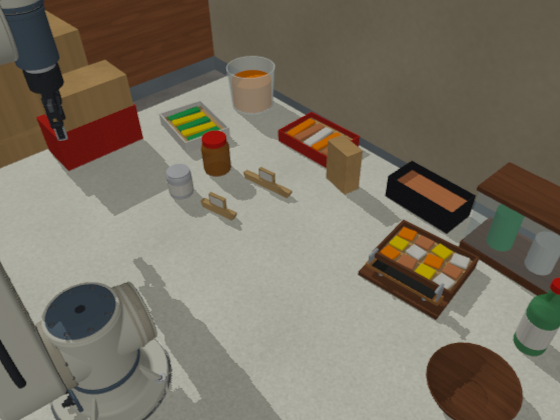

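View pics/top0.png

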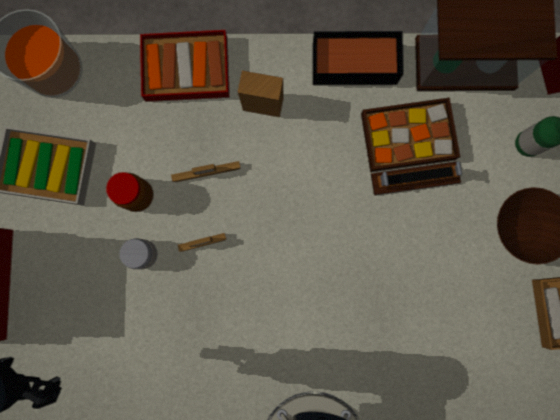

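View pics/wrist0.png

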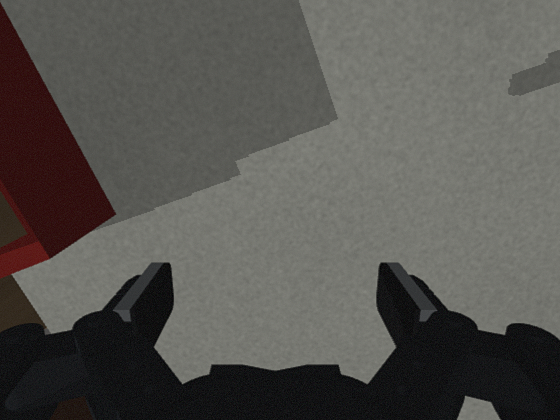

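Run:
```python
import pickle,cv2,numpy as np
o,d=pickle.load(open("f0.pkl","rb"))
t=d["top"]["img"][:,:,::-1]
a=cv2.resize(t[140:270,160:260],None,fx=4.6,fy=4.6,interpolation=cv2.INTER_CUBIC)
b=cv2.resize(t[90:205,350:475],None,fx=6,fy=6,interpolation=cv2.INTER_CUBIC)
s=d["side"]["img"][:,:,::-1]
c=cv2.resize(s[215:320,350:485],None,fx=5.7,fy=5.7,interpolation=cv2.INTER_CUBIC)
e=cv2.resize(s[155:225,190:300],None,fx=7,fy=7,interpolation=cv2.INTER_CUBIC)
for n,i in zip("abce",(a,b,c,e)): cv2.imwrite(f"pics/c_{n}.png",i)
```

```text
(no output)
```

View pics/c_a.png

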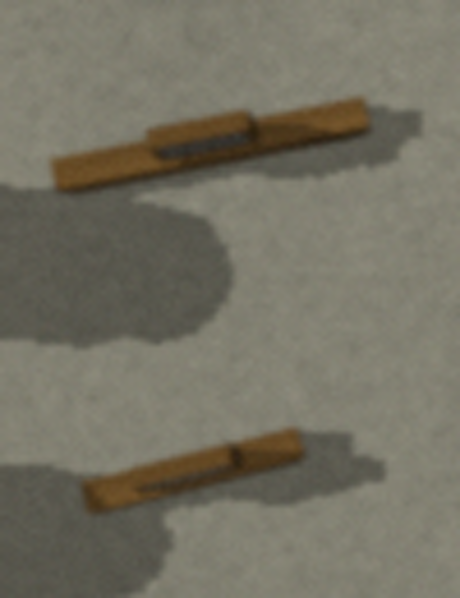

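View pics/c_b.png

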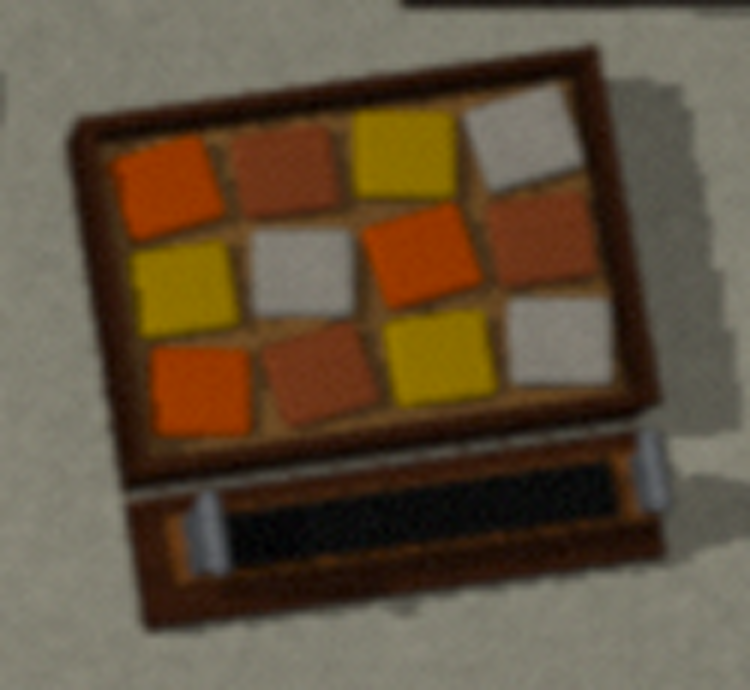

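View pics/c_c.png

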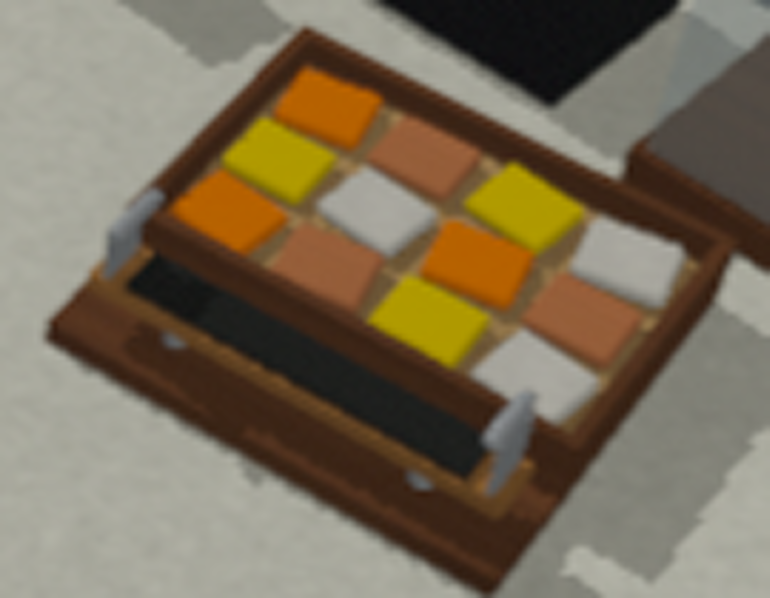

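View pics/c_e.png

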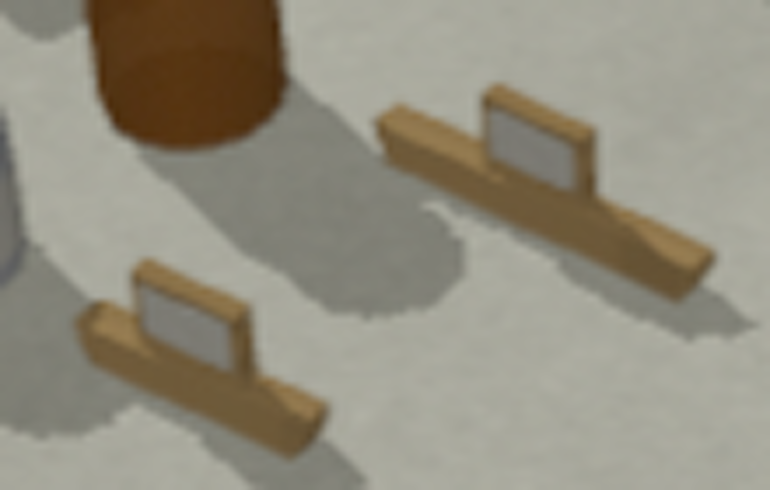

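```bash
cat > h.py <<'E'
import numpy as np,cv2,pickle
from scipy.spatial.transform import Rotation as R
from scipy.optimize import least_squares
def cam(f,o=None):
    if "T_tool_cam" in f:
        T=np.eye(4);T[:3,:3]=R.from_euler("xyz",o["ee_rot"]).as_matrix();T[:3,3]=o["eef_pos"]
        T=T@f["T_tool_cam"];return f["K"],T[:3,:3],T[:3,3]
    return f["K"],R.from_euler("xyz",f["rotation"]).as_matrix(),np.array(f["xyz"])
def proj(c,P):
    K,Rm,t=c;p=(np.atleast_2d(P)-t)@Rm;p=p*[1,-1,-1];u=p@K.T;return u[:,:2]/u[:,2:]
def onz(c,u,z):
    K,Rm,t=c;r=np.linalg.inv(K)@[u[0],u[1],1];r=Rm@(r*[1,-1,-1]);return t+r*(z-t[2])/r[2]
def body(x,y,yaw,P):
    c,s=np.cos(yaw),np.sin(yaw);P=np.atleast_2d(P).astype(float)
    return np.c_[x+c*P[:,0]-s*P[:,1],y+s*P[:,0]+c*P[:,1],P[:,2]]
E
python3 - <<'E'
from h import *
o,d=pickle.load(open("f0.pkl","rb"))
ct,cs=cam(d["top"]),cam(d["side"])
C=lambda p,k,ox,oy:np.array([(p[0]+.5)/k-.5+ox,(p[1]+.5)/k-.5+oy])
# stand, top view: foot front corners z0, bin back corners z36
T=[((-25,100,0),(148,630)),((-25,-100,0),(662,556)),((170,100,36),(78,122)),((170,-100,36),(597,47))]
S=[((-25,-100,0),(490,595)),((-25,100,12),(50,328)),((170,100,36),(305,30)),((170,-100,36),(728,243)),((30,-100,36),(575,440))]
def res(p,sep=False):
    a=proj(ct,body(p[0],p[1],p[2],np.array([t[0] for t in T])/1000))-[C(t[1],6,350,90) for t in T]
    b=proj(cs,body(p[0],p[1],p[2],np.array([t[0] for t in S])/1000))-[C(t[1],5.7,350,215) for t in S]
    if sep: print(a.round(1),b.round(1))
    return np.r_[a.ravel(),b.ravel()]
s=least_squares(res,[.48,-.2,.1]);print("stand",s.x,res(s.x,True)[:0])
# seat height from beads side view/top view & rail
# holders, top view, bottom crossbar outline at z=20 top corners
for n,pts,sh in(("long",[(52,160),(365,98),(370,128),(60,190)],80),("short",[],55)):
    if pts:
        M=[(8,sh,20),(8,-sh,20),(-8,-sh,20),(-8,sh,20)]
        r=lambda p:(proj(ct,body(p[0],p[1],p[2],np.array(M)/1000))-[C(t,4.6,160,140) for t in pts]).ravel()
        h=least_squares(r,[.5,.2,.1]);print(n,h.x,r(h.x).round(1))
        q=h.x
        # side check
        print(proj(cs,body(*q,np.array([(-8,-sh,20),(-8,sh,20),(0,25,56),(0,-25,56)])/1000)), "in crop", ((proj(cs,body(*q,np.array([(-8,-sh,20),(-8,sh,20),(-5,25,56),(-5,-25,56)])/1000))-[190,155])*7).round())
E
```

```text
[[-0.4  0.6]
 [-0.3  0.2]
 [-0.4 -0.7]
 [-0.1 -1.1]] [[ 0.1  1.2]
 [-0.8 -0.6]
 [-1.  -0.7]
 [ 1.3 -0.7]
 [ 0.4  2. ]]
stand [ 0.59485104 -0.2376058   0.14990952] []
long [0.60841327 0.24457053 0.19953694] [-0.1 -0.   0.2 -0.2  0.5  0.  -0.6  0.2]
[[288.10345199 193.84104273]
 [242.70470485 172.31943896]
 [259.03904062 167.74621983]
 [273.43738278 174.36985936]] in crop [[687. 272.]
 [369. 121.]
 [475.  96.]
 [576. 142.]]
```

>>> step_arm(rows="85 393 -701 0 -59.9;85 393 -701 0 -59.9;85 393 -701 0 -59.9;85 393 -701 0 -59.9;85 393 -701 0 -59.9;85 393 -701 0 -59.9;85 393 -701 0 -59.9;85 393 -701 0 -59.9;85 393 -701 0 -59.9;85 393 -701 0 -59.9;85 393 -701 0 -59.9;85 393 -701 0 -59.9;85 393 -701 0 -59.9;85 393 -701 0 -59.9;85 393 -701 0 -59.9;85 393 -701 0 -59.9;85 393 -701 0 -59.9;85 393 -701 0 -59.9;85 393 -701 0 -59.9;85 393 -701 0 -59.9")

```text
t: 2.15
eef_pos: [0.5945, -0.1885, 0.2163]
ee_rot: [-1.571, -0.001, -2.991]
force: [-0.4, -0.1, 0.7]
opening: 0.0852
```

```bash
cat > snap.py <<'E'
import sys
from h import *
from workcell import readout, imaging
n=sys.argv[1]
o=readout.get_obs();f=imaging.grab_frame(sys.argv[2] if len(sys.argv)>2 else "wrist")
cv2.imwrite(f"pics/{n}.png",f["img"][:,:,::-1]);pickle.dump((o,f),open(n+".pkl","wb"))
print(o["t"],o["eef_pos"],o["ee_rot"],o["force"],o["opening"],abs(o["qd"]).max())
E
python3 snap.py w1
```

```text
2.15 [ 0.59445739 -0.18853557  0.2163151 ] [-1.57065804e+00 -5.14543013e-04 -2.99057559e+00] [-0.42928656 -0.10098088  0.72945596] 0.0852087846212219 0.004918499570696685
```

View pics/w1.png

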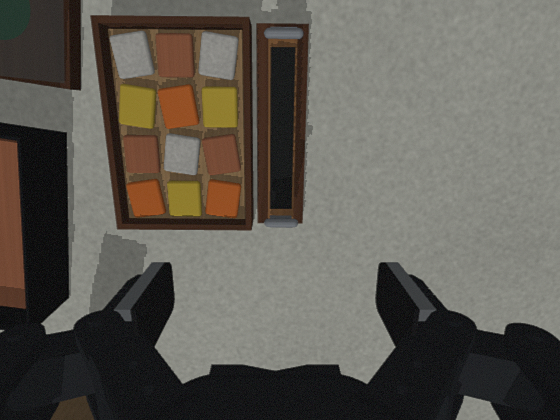

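>>> step_arm(rows="85 0 -20 -60 0;85 0 -20 -60 0;85 0 -20 -60 0;85 0 -20 -60 0")

```text
t: 2.6
eef_pos: [0.5952, -0.2083, 0.1583]
ee_rot: [-1.569, 0.001, -2.99]
force: [-0.4, -0.0, 1.0]
opening: 0.0851
```

```bash
python3 snap.py w2
python3 - <<'E'
from h import *
for n,(r0,r1,c0,c1) in (("w1",(15,240,235,330)),("w2",(0,300,200,340))):
    i=pickle.load(open(n+".pkl","rb"))[1]["img"][r0:r1,c0:c1,::-1]
    k=600/(r1-r0) if n=="x" else 5
    m=(r1-r0)//2+8
    j=[cv2.resize(i[:m],None,fx=4,fy=4,interpolation=cv2.INTER_CUBIC),cv2.resize(i[-m:],None,fx=4,fy=4,interpolation=cv2.INTER_CUBIC)]
    im=cv2.hconcat(j);im=cv2.convertScaleAbs(im,alpha=1.5);cv2.imwrite(f"pics/{n}c.png",im[:600,:]);print(im.shape,m)
E
```

```text
2.6 [ 0.59515332 -0.20832259  0.15827365] [-1.56914875e+00  1.29359215e-03 -2.98973232e+00] [-0.35123699 -0.01224671  0.95165605] 0.08510151994416897 0.025848287254674848
(480, 760, 3) 120
(632, 1120, 3) 158
```

View pics/w2.png

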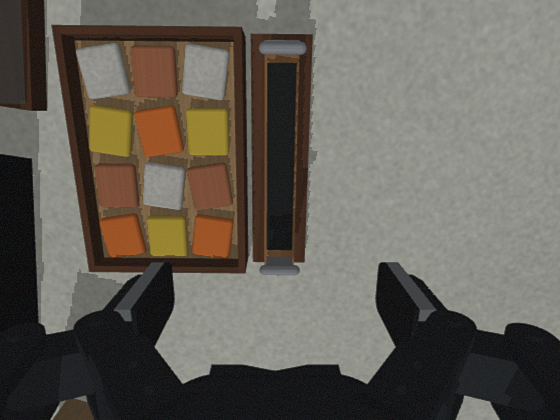

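View pics/w1c.png

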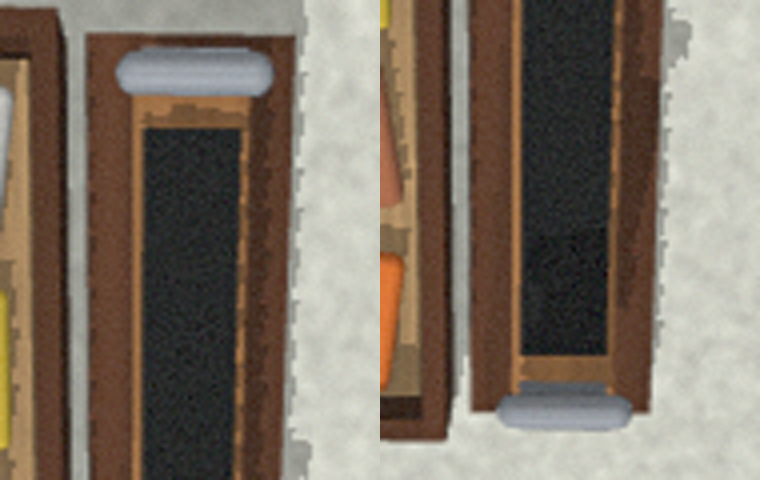

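View pics/w2c.png

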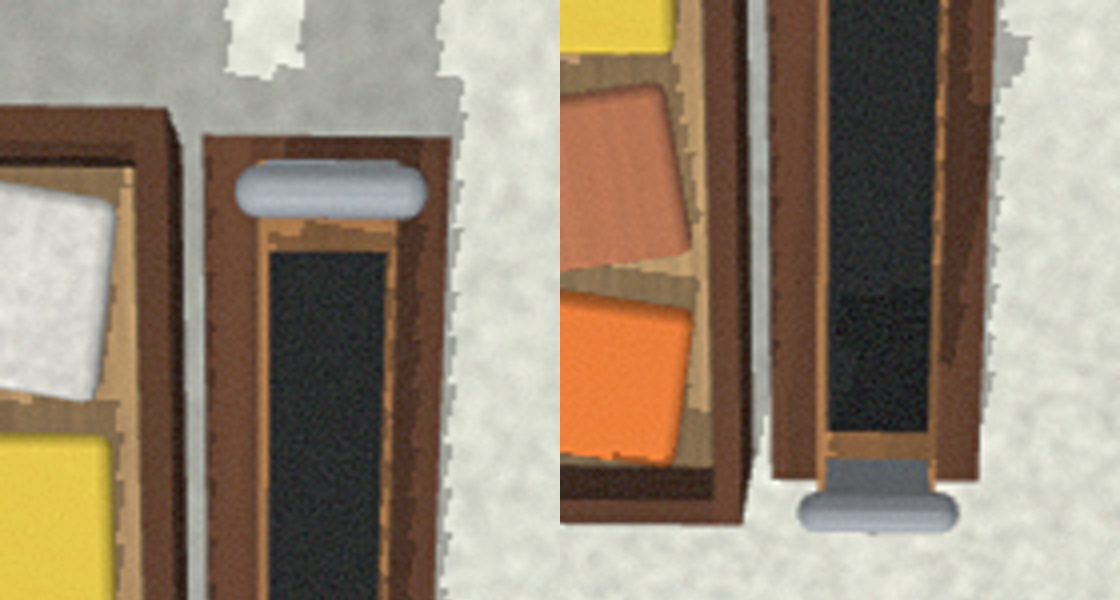

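```bash
cat > fit.py <<'E'
from h import *
V={"w1":dict(bR=(283.6,32.9),bL=(281.1,222.6),rr=(256.4,23.4),fr=(308.4,23.9),rl=(257.1,222.4),fl=(302.1,222.4)),
"w2":dict(bR=(282.4,46.9),bL=(279.1,269.6),rr=(250.6,33.9),fr=(312.1,33.9),rl=(252.6,261.1),fl=(304.1,261.1))}
foot=dict(rr=(25,-100,12),fr=(-25,-100,12),rl=(25,100,12),fl=(-25,100,12))
C={n:cam(pickle.load(open(n+".pkl","rb"))[1],pickle.load(open(n+".pkl","rb"))[0]) for n in V}
def res(p):
    x,y,yaw,h=p[:4];r=[]
    for n in V:
        c=C[n];
        m=dict(foot,bR=(0,-81,h*1e3+26),bL=(0,81,h*1e3+26))
        for k in V[n]:
            off=np.array([0,0,0])
            r.append((proj(c,body(x,y,yaw,np.array(m[k])/1e3))[0]-V[n][k]))
    return np.ravel(r)
if __name__=="__main__":
    s=least_squares(res,[.595,-.238,.15,.045]);print(s.x);print(s.fun.reshape(2,6,2).round(1))
    V0=V
    for n in("w1","w2"):
        V={n:V0[n]};s=least_squares(res,[.595,-.238,.15,.045]);print(n,s.x,abs(s.fun).max())
E
python3 fit.py
```

```text
[ 0.59413316 -0.2359904   0.14273133  0.04165582]
[[[-0.1 -0.1]
  [-0.3 -0. ]
  [-0.4 -0.5]
  [ 0.3 -0.5]
  [ 0.1  0.2]
  [ 0.2  0.6]]

 [[-0.   0.4]
  [ 0.1  0.2]
  [-0.3 -0.7]
  [ 0.4 -0.1]
  [-0.2  0.4]
  [ 0.2  0.9]]]
w1 [ 0.59408794 -0.23588722  0.14248701  0.04158304] 0.6519984831937506
w2 [ 0.59416584 -0.23606861  0.14290273  0.04174049] 0.8557875378607278
```

>>> step_arm(rows="85 2 40 50 2.7;85 5 90 50 2.7;85 13 498 45 2.7;85 13 498 45 2.7;85 13 498 45 2.7;85 13 498 45 2.7;85 13 498 45 2.7;85 13 498 45 2.7;85 13 498 45 2.7;85 13 498 45 2.7;85 13 498 45 2.7;85 13 498 45 2.7;85 13 498 45 2.7;85 13 498 45 2.7")

```text
t: 4.05
eef_pos: [0.609, 0.2887, 0.2051]
ee_rot: [-1.569, 0.004, -2.943]
force: [0.9, -0.3, -0.1]
opening: 0.0851
```

```bash
python3 snap.py w3
```

```text
4.05 [0.60900262 0.28874129 0.20508346] [-1.56923909  0.00435188 -2.94342659] [ 0.88979678 -0.28194635 -0.11651564] 0.08514485423847552 0.01039206171778416
```

View pics/w3.png

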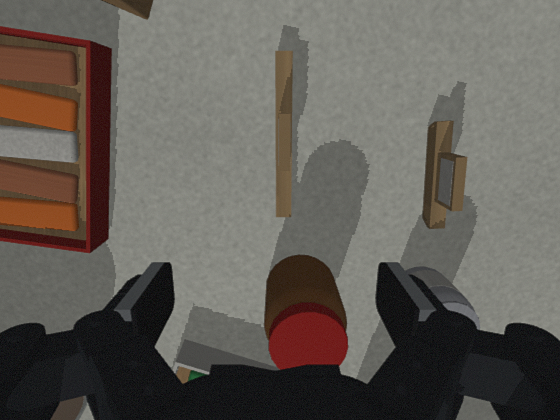

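Run:
```python
from h import *
i=pickle.load(open("w3.pkl","rb"))[1]["img"][35:235,250:330,::-1]
j=[cv2.resize(x,None,fx=5,fy=5,interpolation=cv2.INTER_CUBIC) for x in(i[:105],i[-105:])]
cv2.imwrite("pics/w3c.png",cv2.convertScaleAbs(cv2.hconcat(j),alpha=1.5))
```

```text
(no output)
```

View pics/w3c.png

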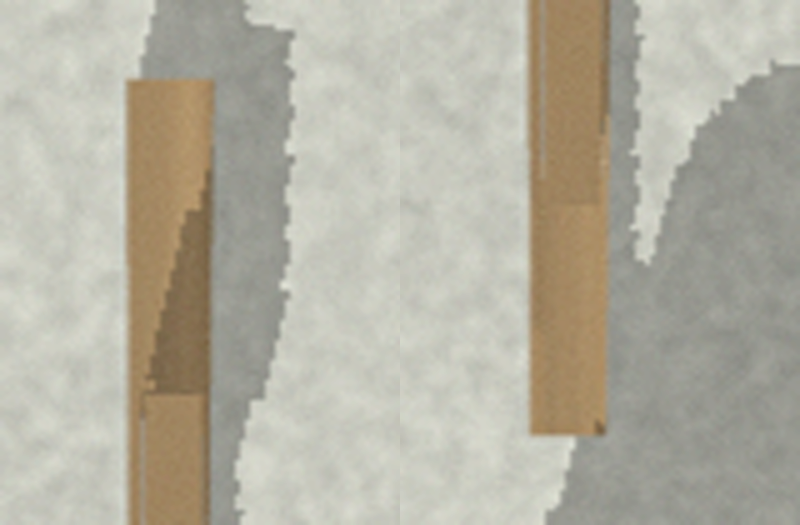

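Run:
```python
from h import *
o,f=pickle.load(open("w3.pkl","rb"));c=cam(f,o)
M=[(8,-80,20),(-8,-80,20),(8,80,20),(-8,80,20),(5,-25,56),(-5,-25,56),(5,25,56),(-5,25,56)]
P=[(275,50.6),(292.4,50.6),(275.6,216.4),(291,216.4),(278.2,113.4),(291.6,113.4),(278.2,170.6),(290.6,170.6)]
r=lambda p:(proj(c,body(*p,np.array(M)/1e3))-P).ravel()
s=least_squares(r,[.608,.245,.2]);print(s.x,s.fun.reshape(-1,2).round(1))
print("jar top",onz(c,(308,343),.11))
a=s.x[2]-np.pi
print("shift mm",(s.x[:2]-o["eef_pos"][:2])*1e3,"turn",np.degrees(a-o["ee_rot"][2]))
```

```text
[0.60821554 0.24752374 0.20240883] [[ 0.2  0. ]
 [ 0.2 -0.1]
 [ 0.2  0.4]
 [ 0.1  0.3]
 [ 0.6 -0.2]
 [-1.2 -0.3]
 [ 0.6  0. ]
 [-0.7  0. ]]
jar top [0.55569617 0.40574727 0.11      ]
shift mm [ -0.78708649 -41.21755062] turn 0.24309240170695445
```

>>> step_arm(rows="50 -1 -41 0 0.2;50 -1 -41 -40 0.2;50 -1 -41 -80 0.2;50 -1 -41 -120 0.2;50 -1 -41 -145 0.2;50 -1 -41 -160 0.2;50 -1 -41 -165 0.2;50 -1 -41 -165 0.2;50 -1 -41 -165 0.2", grip_force=35)

```text
t: 5.0
eef_pos: [0.609, 0.2474, 0.0415]
ee_rot: [-1.57, 0.006, -2.941]
force: [-0.6, -0.8, 0.2]
opening: 0.05
```

```bash
python3 snap.py w4
```

```text
5.0 [0.60896593 0.24743888 0.0415304 ] [-1.5697621   0.00647402 -2.94076183] [-0.58906704 -0.75490411  0.23349158] 0.050034849455347946 0.007082978808669512
```

View pics/w4.png

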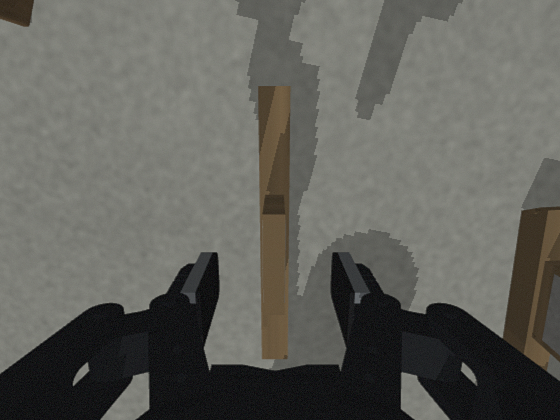

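>>> step_arm(rows="5 0 0 0 0;5 0 0 0 0;5 0 0 0 0;5 0 0 0 0;5 0 0 0 0;5 0 0 0 0;5 0 0 0 0;5 0 0 0 0", grip_force=35)

```text
t: 5.85
eef_pos: [0.609, 0.2477, 0.0416]
ee_rot: [-1.57, 0.007, -2.941]
force: [0.4, 0.3, 0.1]
opening: 0.005
```

```bash
python3 snap.py w5; python3 snap.py s5 side
```

```text
5.85 [0.60896718 0.24766888 0.04160849] [-1.56996515  0.00671119 -2.94058235] [0.40814514 0.33040965 0.06093535] 0.0050039579193877585 0.0015810895583040403
5.9 [0.60895468 0.24764122 0.04160029] [-1.56993324  0.00667549 -2.9405719 ] [ 0.38555239  0.54490976 -0.78967842] 0.004569730871564243 0.0020072473092125377
```

View pics/w5.png

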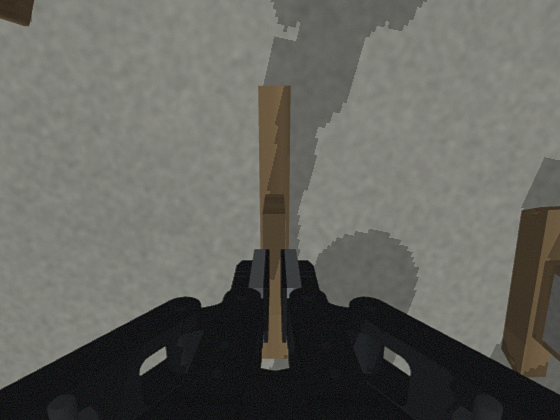

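View pics/s5.png

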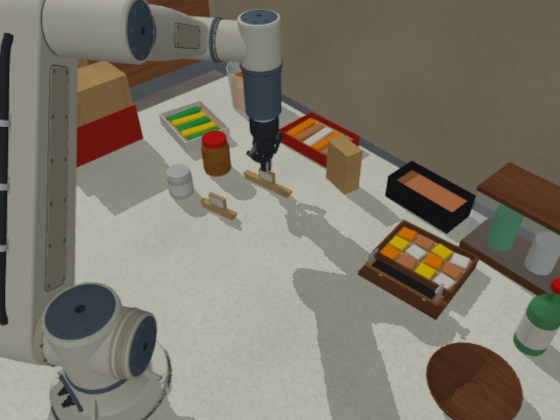

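Run:
```python
from h import *
o,f=pickle.load(open("s5.pkl","rb"))
i=f["img"][110:210,220:310,::-1]
cv2.imwrite("pics/s5c.png",cv2.resize(i,None,fx=6,fy=6,interpolation=cv2.INTER_CUBIC))
c=cam(f);Rt=R.from_euler("xyz",o["ee_rot"]).as_matrix()
for p in((0,.014,.011),(0,.014,-.011),(0,0,0)): print(((proj(c,o["eef_pos"]+Rt@p)-[220,110])*6).round())
o,f=pickle.load(open("w5.pkl","rb"));c=cam(f,o)
for p in((0,.014,.011),(0,.014,-.011),(0,0,0)): print(proj(c,o["eef_pos"]+Rt@p).round())
```

```text
[[295. 420.]]
[[257. 403.]]
[[275. 388.]]
[[273. 223.]]
[[273. 261.]]
[[273. 253.]]
```

View pics/s5c.png

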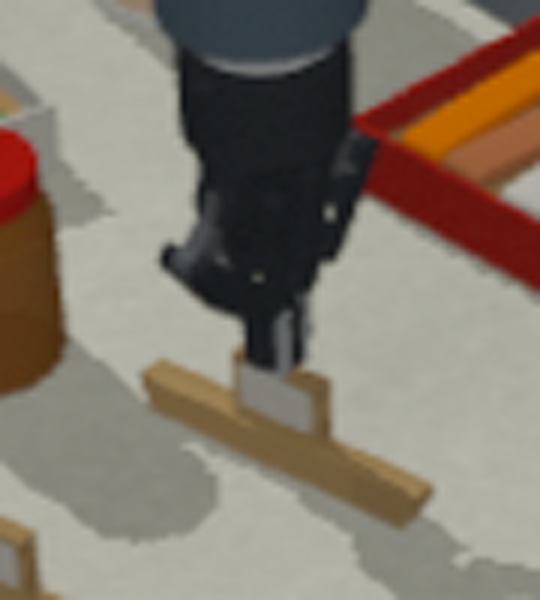

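Run:
```python
from h import *
o,f=pickle.load(open("w5.pkl","rb"));c=cam(f,o);Rt=R.from_euler("xyz",o["ee_rot"]).as_matrix()
for y in np.arange(-.03,.02,.005): print(y,proj(c,[o["eef_pos"]+Rt@p for p in((0,y,.011),(.0025,y,.011),(0,y,-.011),(.0025,y,-.011))]).round().tolist())
i=f["img"][180:370,200:350,::-1];cv2.imwrite("pics/w5c.png",cv2.convertScaleAbs(cv2.resize(i,None,fx=3.1,fy=3.1,interpolation=cv2.INTER_CUBIC),alpha=2.2))
```

```text
-0.03 [[272.0, 258.0], [278.0, 258.0], [272.0, 306.0], [278.0, 306.0]]
-0.024999999999999998 [[272.0, 253.0], [278.0, 253.0], [272.0, 300.0], [278.0, 300.0]]
-0.019999999999999997 [[272.0, 248.0], [278.0, 248.0], [272.0, 294.0], [278.0, 294.0]]
-0.014999999999999996 [[272.0, 244.0], [278.0, 244.0], [273.0, 288.0], [278.0, 288.0]]
-0.009999999999999995 [[273.0, 240.0], [278.0, 240.0], [273.0, 283.0], [278.0, 283.0]]
-0.004999999999999994 [[273.0, 236.0], [278.0, 236.0], [273.0, 278.0], [278.0, 278.0]]
6.938893903907228e-18 [[273.0, 232.0], [278.0, 232.0], [273.0, 273.0], [278.0, 273.0]]
0.0050000000000000044 [[273.0, 229.0], [278.0, 229.0], [273.0, 269.0], [278.0, 269.0]]
0.010000000000000009 [[273.0, 226.0], [278.0, 226.0], [273.0, 265.0], [278.0, 265.0]]
0.015000000000000013 [[273.0, 222.0], [278.0, 222.0], [273.0, 261.0], [277.0, 261.0]]
```

View pics/w5c.png

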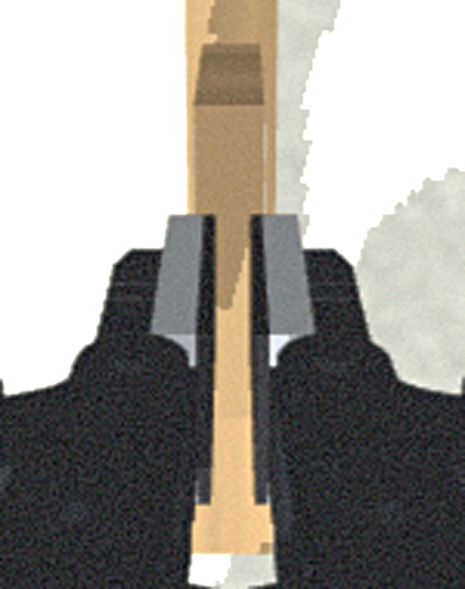

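>>> step_arm(rows="40 -1 0 0 -0.1;40 -1 0 0 -0.1;40 -1 0 0 -0.1;40 -1 0 -10 -0.1;40 -1 0 -20 -0.1;40 -1 0 -30 -0.1;40 -1 0 -30 -0.1;40 -1 0 -30 -0.1")

```text
t: 6.75
eef_pos: [0.6078, 0.2474, 0.011]
ee_rot: [-1.569, 0.006, -2.942]
force: [0.8, -0.4, 0.7]
opening: 0.04
```

```bash
python3 snap.py w6; python3 snap.py s6 side;python3 - <<'E'
from h import *
o,f=pickle.load(open("s6.pkl","rb"))
i=f["img"][110:210,220:310,::-1]
a=cv2.resize(i,None,fx=4,fy=4,interpolation=cv2.INTER_CUBIC)
o,f=pickle.load(open("w6.pkl","rb"))
b=cv2.convertScaleAbs(cv2.resize(f["img"][80:380,160:400,::-1],(320,400)),alpha=2)
cv2.imwrite("pics/s6c.png",cv2.hconcat([a,b]))
E
```

```text
6.75 [0.607767   0.24742247 0.01101038] [-1.56930173  0.00573723 -2.94218801] [ 0.8338052  -0.36161054  0.73750445] 0.03995354552845008 0.0178420829660797
6.8 [0.60814806 0.2476427  0.01160084] [-1.56972065  0.00682707 -2.94218867] [-0.36148356  0.37648424  0.15643347] 0.03993026015416387 0.010582036491373214
```

View pics/s6c.png

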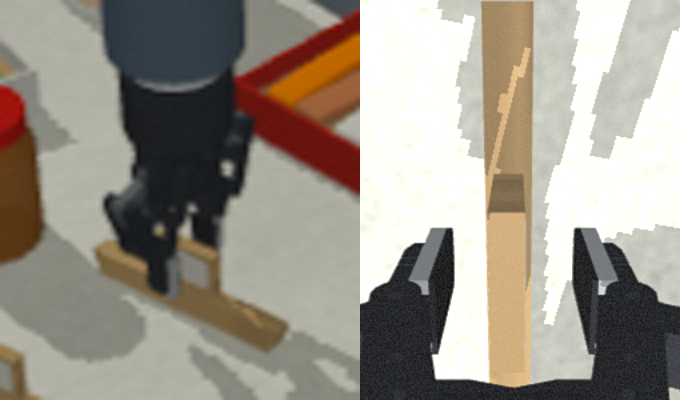

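Run:
```python
from h import *
for n,pt,op in(("s6",(167/4+220,292/4+110),.04),("s5",(272/6+220,368/6+110),.005)):
    o,f=pickle.load(open(n+".pkl","rb"));c=cam(f);Rt=R.from_euler("xyz",o["ee_rot"]).as_matrix()
    for sx in(-1,1):
      for ex in (0,.008):
        for z in(.011,0,-.011):
            r=least_squares(lambda p:(proj(c,o["eef_pos"]+Rt@[sx*(op/2+ex),p[0],z+p[1]])-pt).ravel(),[0,0]).x
            w=o["eef_pos"]+Rt@[sx*(op/2+ex),r[0],z+r[1]]
            print(n,sx,ex,z,"y",r[0].round(4),"dz",r[1].round(4),"world",w.round(4))
```

```text
s6 -1 0 0.011 y 0.0281 dz -0.0435 world [ 0.6215  0.2835 -0.0164]
s6 -1 0 0 y 0.0281 dz -0.0325 world [ 0.6215  0.2835 -0.0164]
s6 -1 0 -0.011 y 0.0281 dz -0.0215 world [ 0.6215  0.2835 -0.0164]
s6 -1 0.008 0.011 y 0.0367 dz -0.0504 world [ 0.628   0.2918 -0.025 ]
s6 -1 0.008 0 y 0.0367 dz -0.0394 world [ 0.628   0.2918 -0.025 ]
s6 -1 0.008 -0.011 y 0.0367 dz -0.0284 world [ 0.628   0.2918 -0.025 ]
s6 1 0 0.011 y -0.015 dz -0.0091 world [0.5888 0.2418 0.0265]
s6 1 0 0 y -0.015 dz 0.0019 world [0.5888 0.2418 0.0265]
s6 1 0 -0.011 y -0.015 dz 0.0129 world [0.5888 0.2418 0.0265]
s6 1 0.008 0.011 y -0.0236 dz -0.0022 world [0.5823 0.2334 0.035 ]
s6 1 0.008 0 y -0.0236 dz 0.0088 world [0.5823 0.2334 0.035 ]
s6 1 0.008 -0.011 y -0.0236 dz 0.0198 world [0.5823 0.2334 0.035 ]
s5 -1 0 0.011 y -0.0084 dz -0.0141 world [0.6107 0.2512 0.05  ]
s5 -1 0 0 y -0.0084 dz -0.0031 world [0.6107 0.2512 0.05  ]
s5 -1 0 -0.011 y -0.0084 dz 0.0079 world [0.6107 0.2512 0.05  ]
s5 -1 0.008 0.011 y -0.0002 dz -0.0208 world [0.6173 0.2594 0.0419]
s5 -1 0.008 0 y -0.0002 dz -0.0098 world [0.6173 0.2594 0.0419]
s5 -1 0.008 -0.011 y -0.0002 dz 0.0012 world [0.6173 0.2594 0.0419]
s5 1 0 0.011 y -0.0134 dz -0.0099 world [0.6066 0.2461 0.055 ]
s5 1 0 0 y -0.0134 dz 0.0011 world [0.6066 0.2461 0.055 ]
s5 1 0 -0.011 y -0.0134 dz 0.0121 world [0.6066 0.2461 0.055 ]
s5 1 0.008 0.011 y -0.0216 dz -0.0032 world [0.6001 0.2379 0.0631]
s5 1 0.008 0 y -0.0216 dz 0.0078 world [0.6001 0.2379 0.0631]
s5 1 0.008 -0.011 y -0.0216 dz 0.0188 world [0.6001 0.2379 0.0631]
```

>>> step_arm(rows="5 0 0 0 0;5 0 0 0 0;5 0 0 0 0;5 0 0 0 0;5 0 0 0 0;5 0 0 0 0;5 0 0 0 0;5 0 0 0 0", grip_force=40)

```text
t: 7.65
eef_pos: [0.6086, 0.2479, 0.0124]
ee_rot: [-1.57, 0.008, -2.942]
force: [-1.0, 0.2, 5.3]
opening: 0.0092
```

>>> step_arm(rows="5 0 0 20 0;5 0 0 50 0;5 0 0 100 0;5 0 0 130 0;5 0 0 130 0;5 0 0 130 0;5 0 0 130 0")

```text
t: 8.35
eef_pos: [0.6074, 0.2475, 0.1402]
ee_rot: [-1.569, 0.004, -2.942]
force: [0.7, 0.4, -0.6]
opening: 0.0093
```

```bash
python3 snap.py w7; python3 snap.py s7 side;python3 - <<'E'
from h import *
o,f=pickle.load(open("s7.pkl","rb"))
i=f["img"][90:190,220:310,::-1]
a=cv2.resize(i,None,fx=4,fy=4,interpolation=cv2.INTER_CUBIC)
o,f=pickle.load(open("w7.pkl","rb"))
b=cv2.convertScaleAbs(cv2.resize(f["img"][60:360,160:400,::-1],(320,400)),alpha=2)
cv2.imwrite("pics/s7c.png",cv2.hconcat([a,b]))
E
```

```text
8.35 [0.60742424 0.24752051 0.1401512 ] [-1.56940889  0.00427284 -2.9422068 ] [ 0.69316489  0.41946199 -0.63720114] 0.009348062829780807 0.0075747810531975445
8.4 [0.60752818 0.24745123 0.14012348] [-1.56911495  0.00426866 -2.94219118] [ 0.46665033 -0.1231831  -1.46276502] 0.00917460226462452 0.005189073954017287
```

View pics/s7c.png

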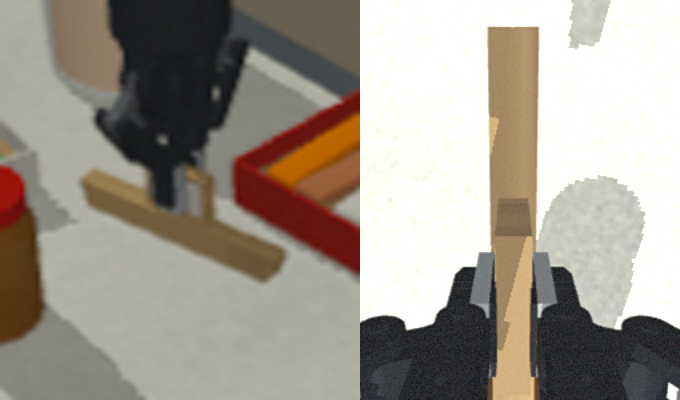

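View pics/w7.png

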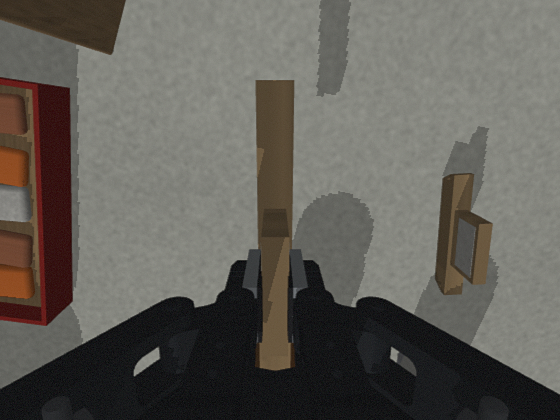

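Run:
```python
from h import *
o,f=pickle.load(open("w7.pkl","rb"));i=f["img"][:,:,::-1]
a=cv2.resize(i[70:120,235:315],None,fx=5,fy=5,interpolation=cv2.INTER_CUBIC)
b=cv2.resize(i[200:250,235:315],None,fx=5,fy=5,interpolation=cv2.INTER_CUBIC)
c=cv2.resize(i[325:380,235:315],None,fx=5,fy=5,interpolation=cv2.INTER_CUBIC)
L=cv2.vconcat([a,b]);L=cv2.copyMakeBorder(L,0,0,0,0,0);c=cv2.copyMakeBorder(c,0,500-275,0,0,cv2.BORDER_CONSTANT)
cv2.imwrite("pics/w7c.png",cv2.convertScaleAbs(cv2.hconcat([L,c]),alpha=2))
```

```text
(no output)
```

View pics/w7c.png

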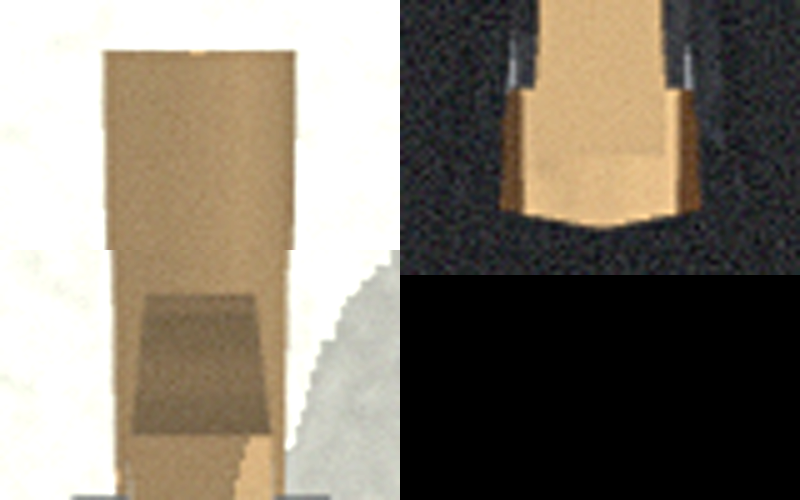

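Run:
```python
from h import *
o,f=pickle.load(open("w7.pkl","rb"));K=f["K"];T=f["T_tool_cam"];c=(K,T[:3,:3],T[:3,3])
M=np.array([(8,-80,20),(-8,-80,20),(5,-25,20),(-5,-25,20),(5,-25,56),(-5,-25,56),(5,25,56),(-5,25,56)])/1e3
P=np.array([(255.4,79.6),(293.6,79.6),(263.6,208.4),(285.6,208.4),(261.2,236.6),(288.8,236.6),(259.3,355.2),(287.9,355.2)])
A=np.array([[-1,0,0],[0,0,-1],[0,-1,0.]])
def pts(p): return (R.from_euler("xyz",[p[3],p[4],p[5]]).as_matrix()@A@M.T).T+p[:3]
r=lambda p:np.r_[(proj(c,pts(p))-P).ravel(),p[5]*50,p[4]*50]
s=least_squares(r,[0,.012,0,0,0,0]);print(s.x.round(4));print(s.fun[:-2].reshape(-1,2).round(1))
J=s.jac;print(np.sqrt(np.diag(np.linalg.inv(J.T@J)))*.5)
np.save("hold.npy",s.x)
Rt=R.from_euler("xyz",o["ee_rot"]).as_matrix()
Rh=Rt@R.from_euler("xyz",s.x[3:]).as_matrix()@A
print("holder axes in world (y,z):",Rh[:,1].round(4),Rh[:,2].round(4),"yaw",np.arctan2(-Rh[0,1],Rh[1,1]))
print("origin",o["eef_pos"]+Rt@s.x[:3])
```

```text
[ 0.0006  0.0124  0.0004 -0.0006  0.0043  0.0044]
[[-0.   0. ]
 [ 0.7  0.2]
 [-0.3 -0.3]
 [-0.3 -0.2]
 [-0.7 -0.1]
 [-0.1 -0. ]
 [ 2.   0.2]
 [-1.2  0.2]]
[0.00024766 0.00026932 0.00015137 0.00409012 0.00244525 0.00478295]
holder axes in world (y,z): [-1.938e-01  9.810e-01 -7.000e-04] [-0.0086 -0.001   1.    ] yaw 0.19504611551345313
origin [0.60697454 0.24696401 0.12770987]
```

>>> step_arm(rows="5 -1 -30 15 0;5 -2 -70 20 0;5 -3 -115 20 -1;5 -4 -160 20 -2;5 -6 -205 20 -3.2;5 -7 -250 20 -3.2;5 -8 -295 20 -3.2;5 -10 -340 20 -3.2;5 -11 -385 20 -3.2;5 -12 -430 20 -3.2;5 -13 -465 20 -3.2;5 -13.5 -483.5 10 -3.2;5 -13.5 -483.5 -20 -3.2;5 -13.5 -483.5 -36 -3.2;5 -13.5 -483.5 -36 -3.2;5 -13.5 -483.5 -36 -3.2;5 -13.5 -483.5 -36 -3.2")

```text
t: 10.15
eef_pos: [0.595, -0.2359, 0.1055]
ee_rot: [-1.568, 0.006, -2.997]
force: [0.2, 0.5, -1.2]
opening: 0.0095
```

```bash
python3 snap.py w8; python3 snap.py s8 side;python3 snap.py t8 top;python3 - <<'E'
from h import *
o,f=pickle.load(open("s8.pkl","rb"))
a=cv2.resize(f["img"][205:315,350:485,::-1],None,fx=3,fy=3,interpolation=cv2.INTER_CUBIC)
o,f=pickle.load(open("t8.pkl","rb"))
b=cv2.resize(f["img"][95:205,350:480,::-1],None,fx=3,fy=3,interpolation=cv2.INTER_CUBIC)
cv2.imwrite("pics/s8c.png",cv2.hconcat([a,b]))
E
```

```text
10.15 [ 0.59502141 -0.23594023  0.10551949] [-1.56799512  0.00635945 -2.99721198] [ 0.20853526  0.46489764 -1.24417136] 0.009450861809331568 0.0076639589225608335
10.2 [ 0.59505963 -0.23594331  0.10567417] [-1.56806027  0.00679745 -2.9973831 ] [-0.1917851  -0.01964973  0.12909658] 0.009474958439542202 0.003221385393460258
10.25 [ 0.59497629 -0.23592998  0.10559365] [-1.568181    0.00671573 -2.99744304] [-0.71139261  0.68861161 -0.30540702] 0.009464845863741857 0.0047387823672979165
```

View pics/s8c.png

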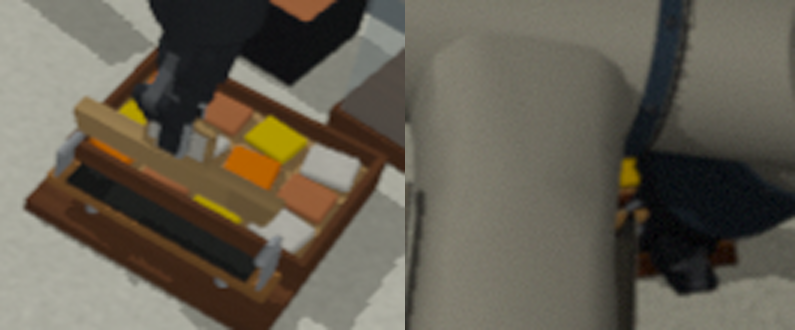

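View pics/w8.png

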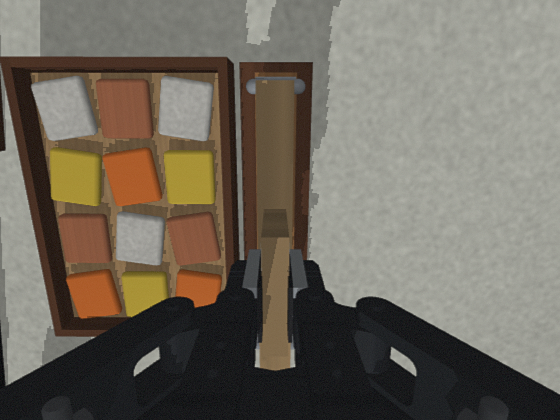

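>>> step_arm(rows="5 -1 0 -8 -0.1;5 -1 0 -16 -0.1;5 -1 0 -23 -0.1;5 -1 0 -23 -0.1")

```text
t: 10.7
eef_pos: [0.5927, -0.2356, 0.0806]
ee_rot: [-1.57, 0.004, -2.999]
force: [-1.1, -0.9, -0.1]
opening: 0.0094
```

>>> step_arm(rows="5 0 0 -2 0;5 0 0 -4 0;5 0 0 -4 0")

```text
t: 11.0
eef_pos: [0.5926, -0.2355, 0.0762]
ee_rot: [-1.57, 0.003, -2.999]
force: [0.0, -0.0, -1.2]
opening: 0.0092
```

>>> step_arm(rows="5 0 0 -2 0;5 0 0 -4 0;5 0 0 -4 0")

```text
t: 11.3
eef_pos: [0.5929, -0.2357, 0.0726]
ee_rot: [-1.569, 0.004, -2.999]
force: [-0.7, 0.6, 0.8]
opening: 0.0097
```

>>> step_arm(rows="5 0 0 -1 0;5 0 0 -2 0;5 0 0 -2 0")

```text
t: 11.6
eef_pos: [0.5934, -0.236, 0.0715]
ee_rot: [-1.568, 0.005, -2.999]
force: [-0.8, 0.4, 4.5]
opening: 0.0092
```

>>> step_arm(rows="5 0 0 -1 0;5 0 0 -2 0;5 0 0 -2 0")

```text
t: 11.9
eef_pos: [0.5939, -0.2363, 0.0703]
ee_rot: [-1.567, 0.007, -2.999]
force: [-0.4, 0.7, 5.5]
opening: 0.0091
```

>>> step_arm(rows="5 0 0 -1 0;5 0 0 -2 0;5 0 0 -2 0")

```text
t: 12.2
eef_pos: [0.5944, -0.2366, 0.0693]
ee_rot: [-1.566, 0.008, -2.999]
force: [-0.1, 0.5, 5.8]
opening: 0.0093
```

>>> step_arm(rows="5 0 0 -1 0;5 0 0 -2 0;5 0 0 -3 0;5 0 0 -4 0;5 0 0 -4 0")

```text
t: 12.7
eef_pos: [0.5953, -0.2367, 0.0661]
ee_rot: [-1.565, 0.01, -2.998]
force: [0.1, 1.0, 3.4]
opening: 0.0093
```

>>> step_arm(rows="5 0 0 -1 0;5 0 0 -2 0;5 0 0 -3 0;5 0 0 -3 0")

```text
t: 13.1
eef_pos: [0.5952, -0.2365, 0.0626]
ee_rot: [-1.566, 0.01, -2.998]
force: [0.5, 0.3, 0.8]
opening: 0.0096
```

>>> step_arm(rows="5 0 0 -1 0;5 0 0 -2 0;5 0 0 -3 0;5 0 0 -3 0")

```text
t: 13.5
eef_pos: [0.595, -0.2363, 0.0591]
ee_rot: [-1.566, 0.009, -2.999]
force: [1.0, 0.8, 0.0]
opening: 0.0095
```

>>> step_arm(rows="5 0 0 -1 0;5 0 0 -2 0;5 0 0 -3 0;5 0 0 -3 0")

```text
t: 13.9
eef_pos: [0.5945, -0.2363, 0.0554]
ee_rot: [-1.567, 0.008, -2.999]
force: [-0.5, -0.1, -1.6]
opening: 0.0091
```

>>> step_arm(rows="5 0 0 -1 0;5 0 0 -2 0;5 0 0 -2 0")

```text
t: 14.2
eef_pos: [0.5945, -0.2365, 0.0535]
ee_rot: [-1.567, 0.008, -2.999]
force: [0.1, -1.0, 0.5]
opening: 0.0094
```

>>> step_arm(rows="5 0 0 -0.7 0;5 0 0 -1.4 0;5 0 0 -1.4 0")

```text
t: 14.5
eef_pos: [0.5946, -0.2366, 0.0528]
ee_rot: [-1.566, 0.008, -2.998]
force: [-2.1, 1.6, 4.5]
opening: 0.0094
```

>>> step_arm(rows="5 0 0 -0.7 0;5 0 0 -1.4 0;5 0 0 -1.4 0")

```text
t: 14.8
eef_pos: [0.5947, -0.2366, 0.0525]
ee_rot: [-1.566, 0.009, -2.998]
force: [-3.1, 1.1, 7.5]
opening: 0.0092
```

```bash
python3 snap.py w9; python3 snap.py s9 side;python3 - <<'E'
from h import *
o,f=pickle.load(open("s9.pkl","rb"))
a=cv2.resize(f["img"][225:310,355:465,::-1],None,fx=7,fy=7,interpolation=cv2.INTER_CUBIC)
cv2.imwrite("pics/s9c.png",a)
o,f=pickle.load(open("w9.pkl","rb"))
cv2.imwrite("pics/w9c.png",cv2.convertScaleAbs(cv2.resize(f["img"][50:200,220:340,::-1],None,fx=4,fy=4,interpolation=cv2.INTER_CUBIC),alpha=1.8))
E
```

```text
14.8 [ 0.59470189 -0.23662427  0.05250288] [-1.56565662  0.00900358 -2.99818971] [-3.1301394   1.08115146  7.47574274] 0.009156566276387496 0.0022298380232182056
14.85 [ 0.59468623 -0.23661732  0.05250488] [-1.56571343  0.00901442 -2.99823712] [-2.98382942  1.24361977  7.37846643] 0.009201887866778422 0.0033851534683234557
```

View pics/s9c.png

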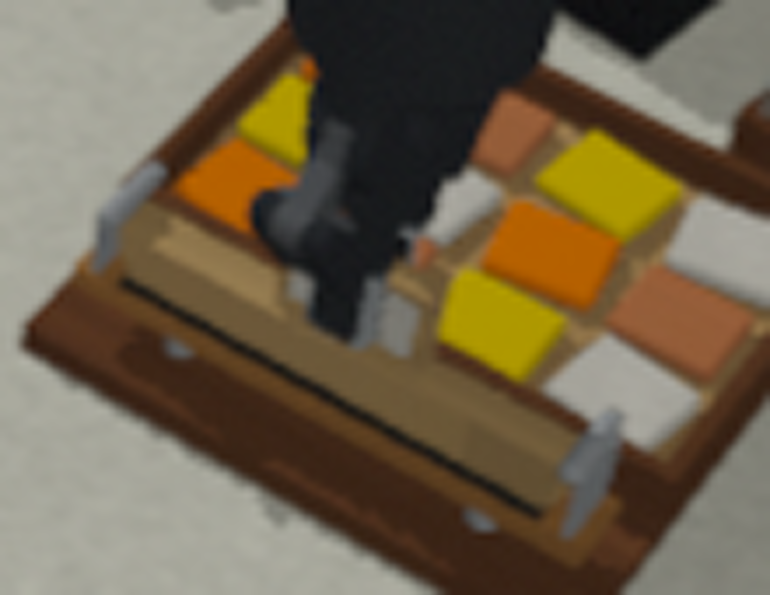

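View pics/w9c.png

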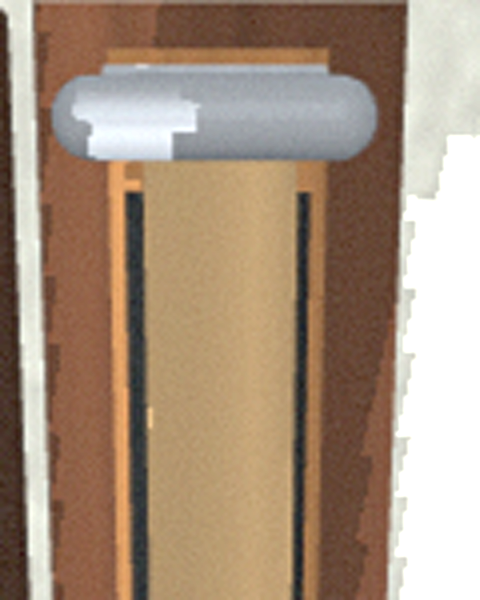

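>>> step_arm(rows="5 0 0 1 0;5 0 0 2 0;5 0 0 2 0")

```text
t: 15.2
eef_pos: [0.5947, -0.2366, 0.054]
ee_rot: [-1.566, 0.009, -2.998]
force: [-0.2, 0.9, -1.0]
opening: 0.0092
```

>>> step_arm(rows="5 0 0 0.7 0;5 0 0 1.4 0;5 0 0 1.4 0")

```text
t: 15.5
eef_pos: [0.5945, -0.2365, 0.0552]
ee_rot: [-1.566, 0.008, -2.999]
force: [0.8, -0.5, -1.2]
opening: 0.0091
```

>>> step_arm(rows="5 0 0 0.5 0;5 0 0 1.2 0;5 0 0 1.2 0")

```text
t: 15.8
eef_pos: [0.5943, -0.2365, 0.0557]
ee_rot: [-1.567, 0.008, -2.999]
force: [0.8, -1.2, -5.7]
opening: 0.0094
```

>>> step_arm(rows="5 0 0 0.5 0;5 0 0 1.2 0;5 0 0 1.2 0")

```text
t: 16.1
eef_pos: [0.5941, -0.2364, 0.056]
ee_rot: [-1.567, 0.007, -2.999]
force: [3.0, -2.6, -10.3]
opening: 0.009
```

>>> step_arm(rows="5 0 0 -0.5 0;5 0 0 -0.5 0")

```text
t: 16.3
eef_pos: [0.5941, -0.2363, 0.0558]
ee_rot: [-1.567, 0.007, -2.999]
force: [1.2, -1.6, -5.9]
opening: 0.0089
```

```bash
python3 snap.py w10; python3 snap.py s10 side;python3 - <<'E'
from h import *
o,f=pickle.load(open("s10.pkl","rb"))
a=cv2.resize(f["img"][225:310,355:465,::-1],None,fx=7,fy=7,interpolation=cv2.INTER_CUBIC)
cv2.imwrite("pics/s10c.png",a)
E
```

```text
16.3 [ 0.59409432 -0.236334    0.05580314] [-1.56725602  0.00705469 -2.99889972] [ 1.21485179 -1.60321132 -5.91944092] 0.008911557719469703 0.0018522854381186143
16.35 [ 0.59411025 -0.23633576  0.05579344] [-1.56726212  0.00716169 -2.99887617] [ 0.96898086 -0.31238196 -5.27362982] 0.008682317550691059 0.003717484852727085
```

View pics/s10c.png

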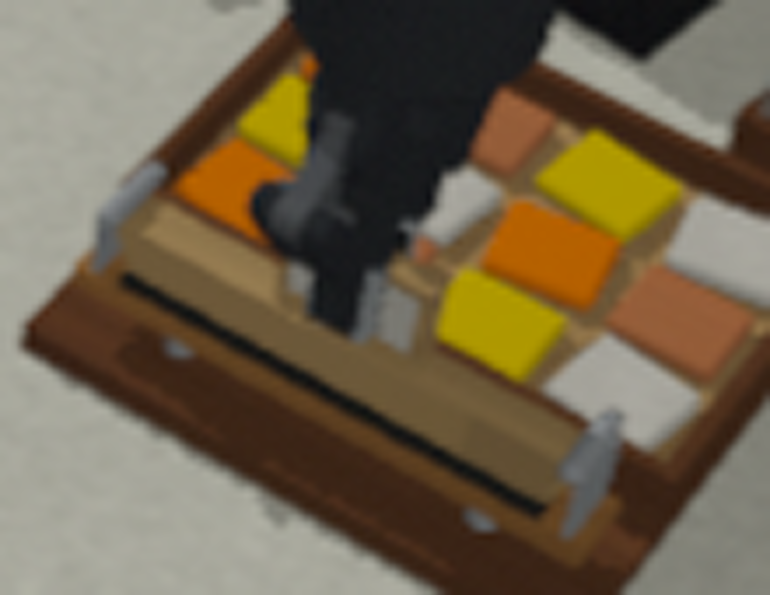

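>>> step_arm(rows="5 0 0 -1 0;5 0 0 -2 0;5 0 0 -2.4 0;5 0 0 -2.4 0")

```text
t: 16.8
eef_pos: [0.5942, -0.2364, 0.0538]
ee_rot: [-1.567, 0.008, -2.999]
force: [-0.7, 0.4, -0.9]
opening: 0.0093
```

>>> step_arm(rows="14 0 0 0 0;18 0 0 0 0;24 0 0 0 0;30 0 0 0 0;30 0 0 0 0;30 0 0 0 0")

```text
t: 17.4
eef_pos: [0.5943, -0.2364, 0.0538]
ee_rot: [-1.567, 0.008, -2.999]
force: [-0.2, 0.2, -0.2]
opening: 0.0298
```

>>> step_arm(rows="30 0 0 5 0;30 0 0 15 0;30 0 0 35 0;30 0 0 70 0;30 0 0 110 0;30 0 0 130 0;30 0 30 130 0;30 0 50 130 0;30 0 50 130 0")

```text
t: 18.3
eef_pos: [0.5947, -0.1844, 0.1853]
ee_rot: [-1.567, 0.01, -2.997]
force: [-0.3, -0.9, 0.3]
opening: 0.0301
```

```bash
python3 snap.py w11; python3 snap.py s11 side;python3 - <<'E'
from h import *
o,f=pickle.load(open("s11.pkl","rb"))
a=cv2.resize(f["img"][225:310,355:465,::-1],None,fx=7,fy=7,interpolation=cv2.INTER_CUBIC)
cv2.imwrite("pics/s11c.png",a)
E
```

```text
18.3 [ 0.59465227 -0.18443615  0.18533273] [-1.56687858  0.00970439 -2.99651458] [-0.27448344 -0.86023721  0.25863309] 0.03011705123943884 0.034110880879739555
18.35 [ 0.59454106 -0.18556013  0.1851005 ] [-1.56641459  0.00912937 -2.99700624] [-1.5684026  -0.50154093 -0.37428358] 0.030094534788815082 0.025258529807602507
```

View pics/s11c.png

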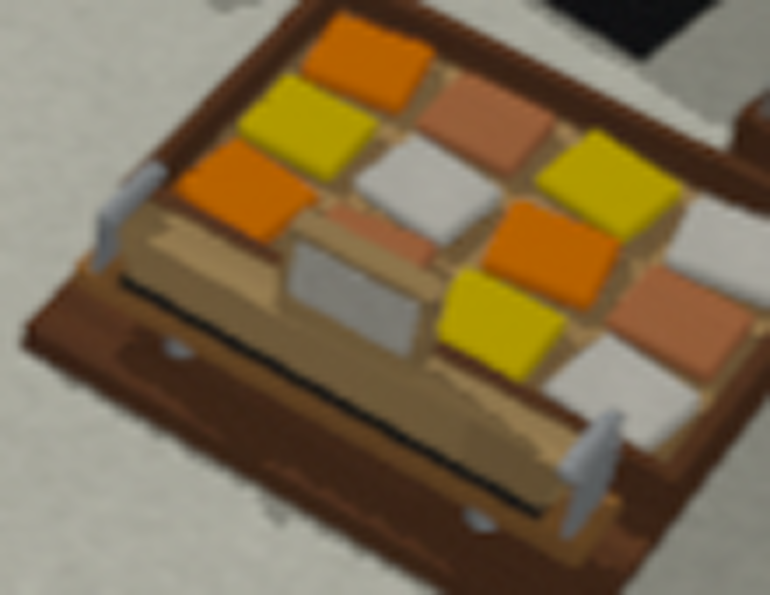

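View pics/w11.png

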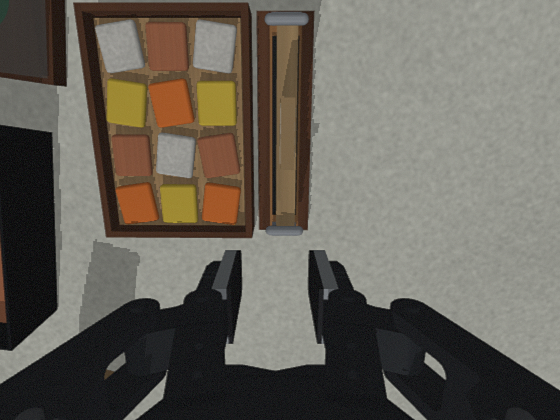

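View pics/s11.png

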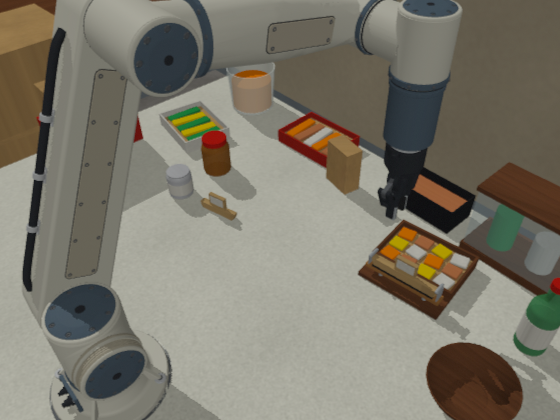

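The holder sits home with both beads over its ends, and the short holder, jar and tin are where they were. I'm handing the job in.

```bash
python3 -c "
from workcell import workorder
print(workorder.job_done())"
```

```text
the job is handed in; nothing more can be done
None
```

The long holder is home on the seat, both clips have snapped shut over its ends, and I handed the job in at about 18 s with the gripper open and clear.

- **Pressing in:** I found the seat at about 41.7 mm above the counter from the wrist camera. The clips spread at about 6 N, and I then pressed the holder onto the seat with about 7.5 N. My readings stayed well under the 25 N limit.
- **Tug test, harder than asked:** The upward pull briefly read 10.3 N, which includes about 1 N of holder weight, because my last step up was too big. I eased it to about 5 to 6 N straight away. The fingers rose about 3.5 mm in all, and the picture during the tug shows both clips holding.
- **Grasp needed a second try:** The first close went just above the card plate without disturbing it. The fingertips stood more than 20 mm higher than the stated tool geometry, so I lowered 30 mm and gripped again. As that grip closed, the fingers pressed the holder down on the counter with about 5 N.
- **Last pictures:** They show the holder level on the seat with a bead over each end. The short holder, jar and tin look unmoved.

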